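# Find the concealed catch and open the battery box

### The arm

A 7-joint arm with a two-finger parallel gripper is mounted at the origin on a cart in front of the work surface, level with it; the furniture and walls round the work are solid. World frame = base frame: x ahead of the robot, y to its left, z up, the work surface at z = 0. Lengths are in m, angles in rad, forces in N, time in s.
With the tool pointing down it reaches from about 0.4 to 0.875 m from the base axis. Payload 6.5 kg.
Tool frame: the origin (TCP) lies on the centre line of the jaws, within the pads' length; the fingertips stand 25 mm ahead of it and the grasp point (between the pads) lies 6 mm ahead of it; z points along the fingers, y is the direction in which the jaws open and shut (so a half turn about z gives the same grasp; the last joint's range is limited). The gripper opens to 85 mm and grips with 20 to 120 N. Pads are 22 mm wide; open, the fingers measure 114 mm over their backs; the gripper's body (76 mm by 85 mm) begins 54 mm behind the grasp point. The pads swing forward as they close: fully open they stand 13 mm farther back than shut.
Start: joints at [1.158, 0.536, -0.004, 1.538, 0.003, 1.067, -0.071], TCP at [0.221, -0.611, 0.256] pointing down, gripper open.
Joint ranges: [-2.7, 2.7], [-0.37, 2.16], [-1.27, 1.26], [0.24, 2.4], [-1.31, 4.45], [0.19, 1.91], [-2.76, 2.76]. Speed limits (rad/s): [2.39, 2.39, 3.14, 3.14, 3.14, 3.14, 3.14].

### API

Orientations are given as a rotation vector (axis times angle).
In Python, from rig import manip, optics gives the robot as it stands.
- The arm moves only by the shell command python3 -m pendant 'ROWS' [FORCE]. ROWS is JSON, a list of rows, each a list of 3 entries, a list of its own where there are three numbers: the shift along the tool's x, y, z in m, then the turn, a rotation vector about the tool's x, y, z in rad, then the opening in per cent of the stroke, from 0 (shut) to 100 (fully open). In form: [[[tx, ty, tz], [wx, wy, wz], hand], ...]. A call has 1 to 10 rows; each row shifts and turns the pose as measured when the row begins, along the tool's axes as they then stand; what a row does not reach is not made up. A row lasts 1/12 s, in which the tool goes at most 41.7 mm and 7.16 degrees, less where a joint would pass 70% of its speed; a pose out of reach is approached as far as the arm can. A call is refused whole if a number of a shift passes 0.0417 or a number of a turn 0.125, either way. A call with a gripper value outside its range is refused whole. The fingers move at their own pace and stop on an object; FORCE is the grip in N (left out, the last holds). Time passes only in rows, so rows that do not move let the fingers close. It gives the time, the measured TCP pose, the force and the opening at its end, in the units of the state.
- manip.observe(): the state, without advancing time (a new reading comes with each control period).
- optics.get_image(name): name is "scene" or "top" or "wrist"; returns the picture (480x640x3 uint8, red, green, blue); there is no depth.
- optics.calibration(name): a dict with "K" (3x3 intrinsics, pixels), "rvec" (rotation vector, rad) and "tvec" (3), from world to camera coordinates, as OpenCV has them. Camera axes: x right, y down, z forward; pixel columns grow to the right and rows downward; lengths in m; the calibration is good to about 2 mm. A picture is of the moment at which its call begins: read the wrist's pose just before it. calibration takes no time and is no camera call; for the wrist camera it gives the pose at the moment of the call.
- manip.hand_in(): hands the job in, once; it reports no verdict.
The state is a dict: "time": time; "joint_pos": joint angles; "qvel": joint speeds; "joint_efforts": joint torques, N m; "eef_pos": TCP position; "tcp_rot": TCP orientation; "wrist_force": force on the tool from outside, world axes, zero at the start; "wrist_torque": the same for the moment, N m; "finger_gap": finger opening in m.
Only numpy, scipy, OpenCV 4.12 (cv2) and the standard library are available. Lean on these libraries where they do the work, as an engineer would, in place of code of your own. Each camera call takes 0.05 s, during which the arm holds its last target. There are 200 camera calls.

### The job

Open the battery box: feel along the row of five identical recessed pads on its flat top for the one that gives, and press that pad right in so that the lid pops up. Then push the lid over with the fingertips until it is fully open, and leave the catch pad released. Pick nothing up, and leave the battery and the loose things on and around the box where they are.

Things in the scene. Friction and masses are not known exactly. Their poses are not given: they have to be found in the camera images.
- battery_box: grey battery power box, fixed on the bench, 180 x 270 x 70 mm. Origin on the bench under it; own x axis points away from the robot (box turned up to 0.4 rad), y to the left along its long side, z up. It spans x -100..+80, y -135..+135, z 0..70 mm. Along its front a flat row of five square pads (point pad_row); behind it the bay lid, flush: x -34..+46, y -75..+75 mm
- pad_row (a point): middle of the row, at x = -68, y = 0, z = 70 mm of the box, level with its flat top. Pad centres lie at -100, -50, 0, +50, +100 mm from here along the box's y. All look alike: 41 x 41 mm, recessed 2 mm in a fixed frame. Four are rigid blanks; one, any of the five, is the catch and sinks under a finger. Which one is not given: feel for it
- release (a joint): how far the catch pad is pressed in, straight down, m: 0 at rest, 0.008 fully in. A spring pushes it back up: 2 N at the start of its travel, about 5 to 6 N at the end. It lets the lid go at about 0.005 to 0.006, and rises again when the finger leaves it
- lid (a joint): lid angle, rad: 0 shut, 1.95 fully open. The catch's plunger kicks it to about 1.0 rad, where it stays ajar. Hinge along the box's y at x = +46, z = 70 mm; free edge 80 mm from it towards the robot; lid 5 mm thick. Pushed at the free edge away from the robot it swings up (under 2 N); past upright (1.57) it falls back to its stop and stays
- lid_edge (a point): middle of the lid's free edge, at its upper face
- gold_lid: gold-coloured round tin lid, 55 mm across, 10 mm high, lying loose on the box's top left of the lid (+y side)
- air_plug: small brass air coupling plug, 42 mm long, lying loose on the box's top right of the lid (-y side)
- battery: black battery pack 50 x 100 x 18 mm, lying loose in the bay under the lid, its top 22 mm below the box's top; origin under its centre
- paint_marker: paint marker 136 mm long, lying on the bench to the right of the box
- feeler_gauge: feeler gauge 42 x 104 x 12 mm, lying on the bench to the right of the box
- screwdriver: red-handled screwdriver 214 mm long, lying on the bench to the left of the box

How it is judged:
On the way, in this order (a step that is already met when the one before it is completed fails the run):
1. the catch pad is pressed in (value of joint release above 0.0035 m), for 0.04 s.
2. the lid is pushed upright and over (value of joint lid above 1.6 rad), for 0.1 s.
At the end, for the whole second after the job is handed in: The lid is fully open (beyond 1.8 of 1.95 rad) and at rest, the catch pad is back up (less than 2 mm in), the battery has moved less than 20 mm and the other loose things less than 30 mm (value of joint lid above 1.8 rad and value of joint release below 0.002 m and velocity of joint lid below 0.1 rad/s and distance of each of gold_lid, air_plug, paint_marker, feeler_gauge, screwdriver from where it was at the start of the episode below 0.03 m and distance of battery from where it was at the start of the episode below 0.02 m); the robot touches nothing.
It fails at once if the battery is moved more than 20 mm or picked up (distance of battery from where it was at the start of the episode above 0.02 m).
It fails at once if the gold lid or air plug on the box is moved more than 30 mm or picked up (distance of any of gold_lid, air_plug from where it was at the start of the episode above 0.03 m).
It fails at once if a loose thing on the bench is moved more than 30 mm or picked up (distance of any of paint_marker, feeler_gauge, screwdriver from where it was at the start of the episode above 0.03 m).
It also fails if it takes over 48 s, if anything falls off the work surface, if the arm or the gripper's body presses on something with over 40 N, if the wrist force passes 120 N, or if a joint passes its speed limit or range.

## Working session

There is one attempt and no reset: what is moved stays moved. The work goes in short steps, Python scripts to look and compute and a shell command to move; the robot and the scene stay as the last step left them, time stands still between calls to the robot, and variables do not carry over. Pictures are saved under pics/ and viewed, about 8 in all and at most 12, crops included, and the job is handed in when it is done.

```bash
mkdir -p pics; ls; python3 - <<'E'
from rig import manip, optics
import cv2
for n in ("top","scene"):
    im=optics.get_image(n); cv2.imwrite(f"pics/{n}0.png",im[:,:,::-1])
    print(n,optics.calibration(n))
print(manip.observe())
E
```

```text
pics
top {'K': array([[583.05010219,   0.        , 320.63265501],
       [  0.        , 583.05010219, 234.42642841],
       [  0.        ,   0.        ,   1.        ]]), 'rvec': array([ 1.9902284 , -2.24449864,  0.23057008]), 'tvec': array([0.0376481 , 0.57134753, 1.23942348])}
scene {'K': array([[454.00908893,   0.        , 321.24036593],
       [  0.        , 454.00908893, 237.92159524],
       [  0.        ,   0.        ,   1.        ]]), 'rvec': array([ 1.2573973 , -2.38245054,  0.84474734]), 'tvec': array([0.30742373, 0.44504903, 0.93650182])}
{'time': 0.1, 'joint_pos': array([ 1.15784272,  0.53711474, -0.0044645 ,  1.5387576 ,  0.00256576,
        1.06729421, -0.07115974]), 'qvel': array([ 0.00034607, -0.00112828,  0.00047833, -0.00373469, -0.00341556,
       -0.00102491,  0.00018829]), 'joint_efforts': array([ 3.06916307e-03, -5.84567893e+01,  1.05232134e+00, -2.59779561e+01,
        1.26419976e-02,  4.56844151e-03,  6.39383320e-07]), 'eef_pos': array([ 0.22073538, -0.61081487,  0.25549116]), 'tcp_rot': array([-3.09295365e+00, -5.41872430e-01,  5.36943337e-04]), 'wrist_force': array([ 0.03707502,  0.01014297, -0.17314383]), 'wrist_torque': array([ 0.00818271, -0.03274421,  0.01756788]), 'finger_gap': 0.08517410047648437}
```

View pics/top0.png

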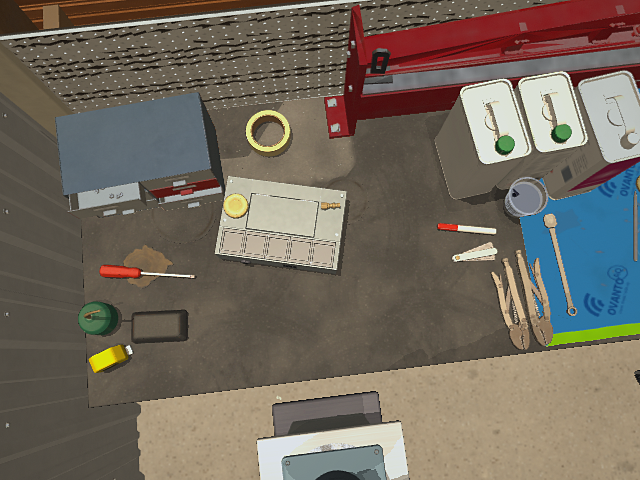

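View pics/scene0.png

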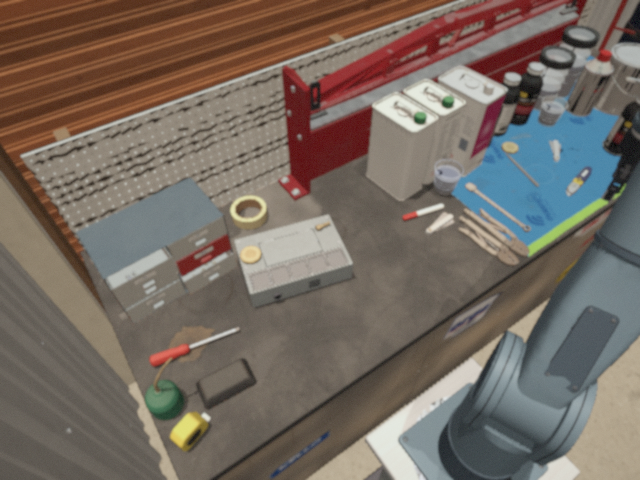

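The top view shows the box at about (217..347, 178..270), with its pad row along the lower edge, the gold lid at (235,206) and the plug at (330,206). I'll enlarge it to get accurate corners.

```bash
python3 - <<'E'
import cv2
im=cv2.imread("pics/top0.png")[165:285,205:365]
cv2.imwrite("pics/crop.png",cv2.resize(im,None,fx=5,fy=5,interpolation=cv2.INTER_CUBIC))
E
```

```text
(no output)
```

View pics/crop.png

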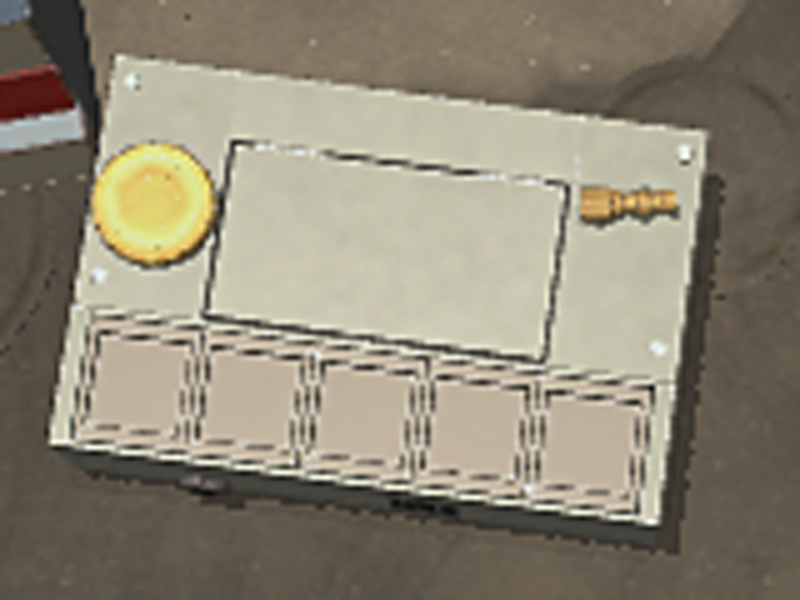

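```bash
cat > h.py <<'E'
import numpy as np, cv2
from scipy.spatial.transform import Rotation as R
from rig import manip, optics
def ray(n,px,z):
    c=optics.calibration(n); Rm=cv2.Rodrigues(c["rvec"])[0]; o=-Rm.T@c["tvec"]
    p=cv2.undistortPoints(np.array(px,float).reshape(-1,1,2),c["K"],None)[:,0]
    d=np.c_[p,np.ones(len(p))]@Rm
    return o+d*((z-o[2])/d[:,2])[:,None]
def load():
    d=np.load("box.npz"); return d["p"],float(d["yaw"])
def boxw(b):
    p,y=load(); return np.r_[p+R.from_euler("z",y).as_matrix()[:2,:2]@np.array(b[:2]),b[2]]
def show(b=None):
    s=manip.observe(); r=R.from_rotvec(s["tcp_rot"]).as_matrix(); p,y=load()
    B=R.from_euler("z",y).as_matrix()
    q=s["eef_pos"]-np.r_[p,0]
    print("t",s["time"],"tcp",s["eef_pos"].round(4),"box",(B.T@q*1e3).round(1),"F",s["wrist_force"].round(2),"gap",round(s["finger_gap"],4))
    print("tool axes in box\n",(B.T@r).round(3))
    if b is not None:
        print("tool shift to",b,(r.T@(boxw(b)-s["eef_pos"])).round(4))
    des=R.from_matrix(B@np.diag([1,-1,-1]))
    for k in (0,1):
        for n,dd in (("y-left/down",des*R.from_euler("z",np.pi*k)),("quarter",des*R.from_euler("z",np.pi*(k+.5)))):
            print(n,k,(R.from_matrix(r).inv()*dd).as_rotvec().round(3),end=" ")
    print(s["joint_pos"].round(2))
E
python3 - <<'E'
from h import *
c=np.array([[118,57],[708,131],[658,524],[50,445],[233,142],[570,184],[544,360],[205,317]])/5+[205,165]-0.4
b=np.array([[80,135],[80,-135],[-100,-135],[-100,135],[46,75],[46,-75],[-34,-75],[-34,75]])/1e3
w=ray("top",c,0.07)[:,:2]
bm,wm=b.mean(0),w.mean(0); U,S,V=np.linalg.svd((b-bm).T@(w-wm)); Rm=V.T@U.T
yaw=np.arctan2(Rm[1,0],Rm[0,0]); p=wm-Rm@bm
print(p,yaw,((b@Rm.T+p-w)*1e3).round(1).tolist()); np.savez("box.npz",p=p,yaw=yaw)
for y in (.1,.05,0,-.05,-.1): print(boxw([-.068,y,.07]))
show([-.068,0,.2])
E
```

```text
[0.61790595 0.05013884] -0.2504371564158568 [[1.4, 1.3], [0.4, -1.0], [-0.5, -0.9], [-0.0, 0.8], [-0.7, -0.8], [-0.7, 1.3], [0.0, 0.2], [0.0, -0.9]]
[0.57681002 0.16387153 0.07      ]
[0.56441864 0.11543132 0.07      ]
[0.55202727 0.06699111 0.07      ]
[0.53963589 0.0185509  0.07      ]
[ 0.52724452 -0.02988931  0.07      ]
t 0.1 tcp [ 0.2207 -0.6108  0.2555] box [-221.  -738.8  255.5] F [ 0.04  0.01 -0.17] gap 0.0852
tool axes in box
 [[ 0.827  0.562 -0.001]
 [ 0.562 -0.827  0.001]
 [-0.    -0.002 -1.   ]]
tool shift to [-0.068, 0, 0.2] [ 0.542  -0.5247  0.0563]
y-left/down 0 [-0.001  0.001  0.597] quarter 0 [-1.000e-03  2.000e-03  2.168e+00] y-left/down 1 [-1.000e-03 -2.000e-03 -2.544e+00] quarter 1 [-0.001 -0.001 -0.973] [ 1.16  0.54 -0.    1.54  0.    1.07 -0.07]
```

```bash
python3 -m pendant '[[[0,0,0],[0,0,0.1],0],[[0,0,0],[0,0,0.1],0],[[0,0,0],[0,0,0.1],0],[[0,0,0],[0,0,0.1],0],[[0,0,0],[0,0,0.1],0],[[0,0,0],[0,0,0.097],0],[[0.0085,-0.0355,0],[0,0,0],0],[[0.0085,-0.0355,0],[0,0,0],0],[[0.0085,-0.0355,0],[0,0,0],0],[[0.0085,-0.0355,0],[0,0,0],0]]' 30
python3 -m pendant '[[[0.0085,-0.0355,0],[0,0,0],0],[[0.0085,-0.0355,0],[0,0,0],0],[[0.0085,-0.0355,0],[0,0,0],0],[[0.0085,-0.0355,0],[0,0,0],0],[[0.0085,-0.0355,0],[0,0,0],0],[[0.0085,-0.0355,0],[0,0,0],0],[[0.0085,-0.0355,0],[0,0,0],0],[[0.0085,-0.0355,0],[0,0,0],0],[[0.0085,-0.0355,0],[0,0,0],0],[[0.0085,-0.0355,0],[0,0,0],0]]'
python3 -c "
from h import *
show([-.068,-.1,.115])"
```

```text
time: 0.93
eef_pos: [0.286, -0.4843, 0.2501]
tcp_rot: [-3.104, 0.463, 0.015]
wrist_force: [1.3, -0.3, 1.1]
finger_gap: 0.0001
time: 1.77
eef_pos: [0.4745, -0.1516, 0.2481]
tcp_rot: [-3.102, 0.466, 0.021]
wrist_force: [0.7, -0.9, 0.1]
finger_gap: -0.0001
t 1.7667 tcp [ 0.4745 -0.1516  0.2481] box [ -88.9 -231.   248.1] F [ 0.72 -0.86  0.14] gap -0.0001
tool axes in box
 [[ 0.999 -0.048 -0.014]
 [-0.048 -0.999  0.003]
 [-0.014 -0.003 -1.   ]]
tool shift to [-0.068, -0.1, 0.115] [ 0.0165 -0.1315  0.1332]
y-left/down 0 [-0.003  0.014 -0.048] quarter 0 [0.009 0.013 1.523] y-left/down 1 [0.022 0.005 3.094] quarter 1 [-0.013  0.009 -1.619] [ 0.28  0.3  -0.07  1.93  0.02  0.93 -1.67]
```

```bash
python3 -m pendant '[[[0.0035,-0.028,0.015],[-0.003,0.014,-0.048],0],[[0.0035,-0.028,0.025],[0,0,0],0],[[0.0035,-0.028,0.03],[0,0,0],0],[[0.0035,-0.028,0.03],[0,0,0],0],[[0.001,-0.018,0.025],[0,0,0],0],[[0,0,0],[0,0,0],0],[[0,0,0],[0,0,0],0]]'
python3 - <<'E'
from h import *
show([-.068,-.1,.1])
cv2.imwrite("pics/w1.png",optics.get_image("wrist")[:,:,::-1])
E
```

```text
time: 2.35
eef_pos: [0.5288, -0.0137, 0.1201]
tcp_rot: [-3.116, 0.366, -0.011]
wrist_force: [0.2, 0.1, -0.4]
finger_gap: 0.0
t 2.35 tcp [ 0.5288 -0.0137  0.1201] box [-70.5 -83.9 120.1] F [ 0.22  0.06 -0.38] gap 0.0
tool axes in box
 [[ 1.     0.017  0.007]
 [ 0.017 -1.     0.005]
 [ 0.007 -0.005 -1.   ]]
tool shift to [-0.068, -0.1, 0.1] [0.0021 0.0162 0.02  ]
y-left/down 0 [-0.005 -0.007  0.017] quarter 0 [-9.000e-03 -1.000e-03  1.587e+00] y-left/down 1 [ 0.01  -0.008 -3.125] quarter 1 [ 1.000e-03 -9.000e-03 -1.554e+00] [ 0.03  0.53 -0.11  1.96  0.09  0.65 -1.94]
```

View pics/w1.png

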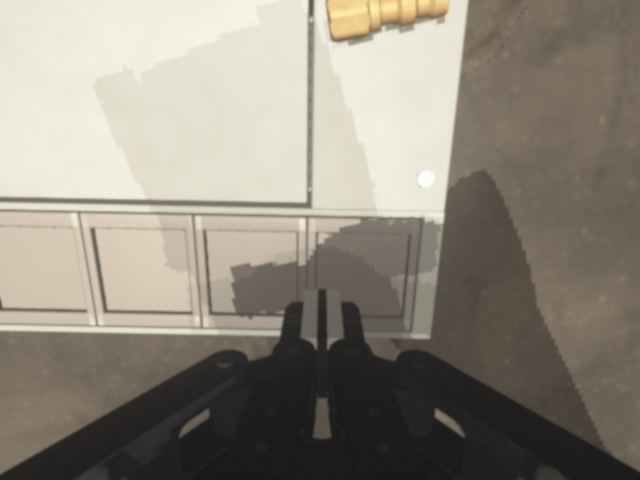

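The wrist view shows the shut fingertips at about (322,295), near the rightmost pad (centre about (362,265)), which agrees with the fit. I'll move onto it and feel.

```bash
python3 -m pendant '[[[0.002,0.0162,0],[-0.005,-0.007,0.017],0],[[0,0,0],[0,0,0],0],[[0,0,0.012],[0,0,0],0],[[0,0,0.008],[0,0,0],0],[[0,0,0.002],[0,0,0],0],[[0,0,0],[0,0,0],0]]'
python3 -c "
from h import *
show([-.068,-.1,.095])"
for i in 1 2 3; do python3 -m pendant '[[[0,0,0.003],[0,0,0],0],[[0,0,0.003],[0,0,0],0]]' | grep -E 'eef|force'; done
```

```text
time: 2.9
eef_pos: [0.5279, -0.0383, 0.1004]
tcp_rot: [3.113, -0.41, 0.009]
wrist_force: [0.4, -0.3, -1.1]
finger_gap: 0.0002
t 2.9 tcp [ 0.5279 -0.0383  0.1004] box [ -65.3 -108.   100.4] F [ 0.38 -0.35 -1.05] gap 0.0002
tool axes in box
 [[ 1.    -0.012  0.006]
 [-0.012 -1.    -0.001]
 [ 0.006  0.001 -1.   ]]
tool shift to [-0.068, -0.1, 0.095] [-0.0028 -0.008   0.0054]
y-left/down 0 [ 0.001 -0.006 -0.012] quarter 0 [-0.004 -0.006  1.559] y-left/down 1 [-9.00e-03 -2.00e-03  3.13e+00] quarter 1 [ 0.006 -0.004 -1.583] [ 0.06  0.56 -0.09  1.96  0.09  0.62 -1.93]
eef_pos: [0.5281, -0.0386, 0.0944]
wrist_force: [0.6, -0.2, 0.1]
eef_pos: [0.5283, -0.0385, 0.0928]
wrist_force: [-18.0, 1.5, 61.9]
eef_pos: [0.5284, -0.0384, 0.0929]
wrist_force: [-12.3, 1.1, 36.4]
```

Pad −100 is rigid at TCP z 0.0928. Next is −50, better centred this time.

```bash
python3 -m pendant '[[[0,0,-0.006],[0,0,0],0],[[0,0,-0.006],[0,0,0],0],[[-0.003,-0.02,0],[0,0,-0.012],0],[[0,-0.02,0],[0,0,0],0],[[0,-0.01,0],[0,0,0],0],[[0,0,0],[0,0,0],0],[[0,0,0],[0,0,0],0]]'
python3 -c "
from h import *
show([-.068,-.05,.1])"
```

```text
time: 3.98
eef_pos: [0.5395, 0.0122, 0.1073]
tcp_rot: [3.113, -0.392, 0.012]
wrist_force: [-1.0, 0.6, -0.9]
finger_gap: 0.0001
t 3.9833 tcp [0.5395 0.0122 0.1073] box [-66.5 -56.2 107.3] F [-1.04  0.59 -0.92] gap 0.0001
tool axes in box
 [[ 1.    -0.     0.008]
 [-0.    -1.    -0.004]
 [ 0.008  0.004 -1.   ]]
tool shift to [-0.068, -0.05, 0.1] [-0.0015 -0.0062  0.0072]
y-left/down 0 [ 0.004 -0.008 -0.   ] quarter 0 [-0.004 -0.009  1.571] y-left/down 1 [-0.013 -0.006  3.142] quarter 1 [ 0.009 -0.004 -1.571] [-0.04  0.56 -0.1   1.93  0.1   0.64 -2.01]
```

```bash
python3 -m pendant '[[[-0.0015,-0.0065,0],[0,0,0],0],[[0,0,0.005],[0,0,0],0],[[0,0,0.004],[0,0,0],0],[[0,0,0.003],[0,0,0],0],[[0,0,0],[0,0,0],0]]'
python3 -c "
from h import *
show([-.068,-.05,.095])"
for i in 1 2 3; do python3 -m pendant '[[[0,0,0.002],[0,0,0],0],[[0,0,0.002],[0,0,0],0]]' | grep -E 'eef|force'; done
```

```text
time: 4.4
eef_pos: [0.5387, 0.0159, 0.0932]
tcp_rot: [3.11, -0.397, 0.009]
wrist_force: [-0.2, 1.2, 1.9]
finger_gap: 0.0001
t 4.4 tcp [0.5387 0.0159 0.0932] box [-68.3 -52.8  93.2] F [-0.24  1.19  1.91] gap 0.0001
tool axes in box
 [[ 1.    -0.003  0.007]
 [-0.003 -1.    -0.006]
 [ 0.007  0.006 -1.   ]]
tool shift to [-0.068, -0.05, 0.095] [ 0.0003 -0.0027 -0.0018]
y-left/down 0 [ 0.006 -0.007 -0.003] quarter 0 [-1.000e-03 -1.000e-02  1.568e+00] y-left/down 1 [-0.01  -0.009  3.138] quarter 1 [ 1.000e-02 -1.000e-03 -1.574e+00] [-0.05  0.59 -0.09  1.94  0.1   0.62 -2.03]
eef_pos: [0.5388, 0.016, 0.093]
wrist_force: [-11.0, 1.0, 32.5]
eef_pos: [0.5388, 0.016, 0.093]
wrist_force: [-8.2, 0.9, 24.5]
eef_pos: [0.5388, 0.016, 0.093]
wrist_force: [-8.1, 0.1, 24.8]
```

Pad −50 is rigid at the same height, so the first probe was on its pad too. Next is 0.

```bash
python3 -m pendant '[[[0,0,-0.006],[0,0,0],0],[[0,0,-0.006],[0,0,0],0],[[0,-0.02,0],[0,0,0],0],[[0,-0.02,0],[0,0,0],0],[[0,-0.007,0],[0,0,0],0],[[0,0,0],[0,0,0],0],[[0,0,0.005],[0,0,0],0],[[0,0,0.003],[0,0,0],0],[[0,0,0],[0,0,0],0]]'
python3 -c "
from h import *
show([-.068,0,.095])"
for i in 1 2 3; do python3 -m pendant '[[[0,0,0.002],[0,0,0],0],[[0,0,0.002],[0,0,0],0]]' | grep -E 'eef|force'; done
```

```text
time: 5.65
eef_pos: [0.5511, 0.0569, 0.0979]
tcp_rot: [3.105, -0.41, 0.008]
wrist_force: [-0.3, -0.0, 0.0]
finger_gap: 0.0001
t 5.65 tcp [0.5511 0.0569 0.0979] box [-66.4 -10.   97.9] F [-0.27 -0.04  0.03] gap 0.0001
tool axes in box
 [[ 1.    -0.012  0.006]
 [-0.012 -1.    -0.009]
 [ 0.006  0.009 -1.   ]]
tool shift to [-0.068, 0, 0.095] [-0.0017 -0.01    0.0028]
y-left/down 0 [ 0.009 -0.006 -0.012] quarter 0 [ 0.002 -0.012  1.558] y-left/down 1 [-0.01  -0.015  3.129] quarter 1 [ 0.012  0.002 -1.583] [-0.12  0.6  -0.09  1.9   0.1   0.65 -2.11]
eef_pos: [0.5506, 0.0549, 0.0932]
wrist_force: [-0.2, 0.9, 0.6]
eef_pos: [0.5507, 0.0548, 0.093]
wrist_force: [-9.5, -0.2, 29.7]
eef_pos: [0.5506, 0.0548, 0.093]
wrist_force: [-8.4, -0.0, 22.6]
```

Pad 0 is rigid at 0.0930 too. Next is +50.

```bash
python3 -m pendant '[[[0,0,-0.006],[0,0,0],0],[[0,0,-0.006],[0,0,0],0],[[-0.001,-0.02,0],[0.009,-0.006,-0.012],0],[[0,-0.02,0],[0,0,0],0],[[0,-0.02,0],[0,0,0],0],[[0,0,0],[0,0,0],0],[[0,0,0],[0,0,0],0]]'
python3 -c "
from h import *
show([-.068,.05,.098])"
```

```text
time: 6.73
eef_pos: [0.5663, 0.114, 0.1063]
tcp_rot: [3.115, -0.405, -0.002]
wrist_force: [-0.3, -1.2, -0.0]
finger_gap: 0.0
t 6.7333 tcp [0.5663 0.114  0.1063] box [-65.8  49.1 106.3] F [-0.33 -1.21 -0.01] gap 0.0
tool axes in box
 [[ 1.    -0.008 -0.001]
 [-0.008 -1.    -0.001]
 [-0.001  0.001 -1.   ]]
tool shift to [-0.068, 0.05, 0.098] [-0.0022 -0.0009  0.0083]
y-left/down 0 [ 0.001  0.001 -0.008] quarter 0 [1.000e-03 0.000e+00 1.562e+00] y-left/down 1 [ 2.000e-03 -1.000e-03  3.133e+00] quarter 1 [-0.000e+00  1.000e-03 -1.579e+00] [-0.2   0.62 -0.1   1.83  0.09  0.7  -2.18]
```

```bash
python3 -m pendant '[[[-0.002,-0.001,0.004],[0,0,0],0],[[0,0,0.003],[0,0,0],0],[[0,0,0.002],[0,0,0],0],[[0,0,0],[0,0,0],0]]' | grep -E 'eef|force'
for i in 1 2 3; do python3 -m pendant '[[[0,0,0.002],[0,0,0],0],[[0,0,0.002],[0,0,0],0]]' | grep -E 'eef|force'; done
python3 -c "
from h import *
show([-.068,.05,.098])"
```

```text
eef_pos: [0.5637, 0.1142, 0.0956]
wrist_force: [0.2, -0.5, 0.1]
eef_pos: [0.5637, 0.1135, 0.093]
wrist_force: [-11.5, -0.2, 38.6]
eef_pos: [0.5637, 0.1135, 0.093]
wrist_force: [-7.2, -0.5, 21.6]
eef_pos: [0.5637, 0.1134, 0.093]
wrist_force: [-7.0, -0.4, 20.5]
t 7.5667 tcp [0.5637 0.1134 0.093 ] box [-68.2  47.9  93. ] F [-6.95 -0.37 20.49] gap 0.0
tool axes in box
 [[ 1.    -0.013 -0.004]
 [-0.013 -1.    -0.002]
 [-0.004  0.002 -1.   ]]
tool shift to [-0.068, 0.05, 0.098] [ 0.0002 -0.0021 -0.005 ]
y-left/down 0 [ 0.002  0.004 -0.013] quarter 0 [4.000e-03 1.000e-03 1.558e+00] y-left/down 1 [ 6.000e-03 -3.000e-03  3.129e+00] quarter 1 [-1.000e-03  4.000e-03 -1.583e+00] [-0.21  0.64 -0.09  1.84  0.09  0.68 -2.19]
```

Rigid as well, so it should be +100.

```bash
python3 -m pendant '[[[0,0,-0.006],[0,0,0],0],[[0,0,-0.006],[0,0,0],0],[[0,-0.02,0],[0.002,0.004,-0.013],0],[[0,-0.02,0],[0,0,0],0],[[0,-0.011,0],[0,0,0],0],[[0,0,0],[0,0,0],0],[[0,0,0],[0,0,0],0]]'
python3 -c "
from h import *
show([-.068,.1,.098])"
```

```text
time: 8.15
eef_pos: [0.5781, 0.1607, 0.1072]
tcp_rot: [3.115, -0.399, 0.004]
wrist_force: [-0.2, 0.0, -0.1]
finger_gap: -0.0004
t 8.15 tcp [0.5781 0.1607 0.1072] box [-66.   97.2 107.2] F [-0.21  0.01 -0.11] gap -0.0004
tool axes in box
 [[ 1.    -0.004  0.003]
 [-0.004 -1.    -0.001]
 [ 0.003  0.001 -1.   ]]
tool shift to [-0.068, 0.1, 0.098] [-0.0021 -0.0028  0.0092]
y-left/down 0 [ 0.001 -0.003 -0.004] quarter 0 [-1.000e-03 -3.000e-03  1.567e+00] y-left/down 1 [-4.000e-03 -2.000e-03  3.137e+00] quarter 1 [ 3.000e-03 -1.000e-03 -1.575e+00] [-0.28  0.65 -0.09  1.77  0.09  0.73 -2.24]
```

```bash
python3 -m pendant '[[[-0.002,-0.003,0.004],[0,0,0],0],[[0,0,0.003],[0,0,0],0],[[0,0,0.002],[0,0,0],0],[[0,0,0],[0,0,0],0]]' | grep -E 'eef|force'
for i in 1 2 3; do python3 -m pendant '[[[0,0,0.002],[0,0,0],0],[[0,0,0.002],[0,0,0],0]]' | grep -E 'eef|force'; done
```

```text
eef_pos: [0.5759, 0.1608, 0.0966]
wrist_force: [0.1, 0.2, -0.2]
eef_pos: [0.5758, 0.1596, 0.0922]
wrist_force: [-2.2, 1.9, 3.6]
eef_pos: [0.5758, 0.1597, 0.0883]
wrist_force: [-1.6, 0.6, 4.5]
eef_pos: [0.5759, 0.1598, 0.0848]
wrist_force: [-7.7, -2.3, 29.9]
```

It sank 8 mm and bottomed out (29.9 N), so the catch is the +100 pad. I'll lift off, move in front of the lid's middle and look.

```bash
python3 -m pendant '[[[0,0,-0.01],[0,0,0],0],[[0,0,-0.02],[0,0,0],0],[[0,0,-0.03],[0,0,0],0],[[0,0.02,0],[0,0,0],0],[[0,0.03,0],[0,0,0],0],[[0,0.03,0],[0,0,0],0],[[0,0.01,0],[0,0,0],0],[[0,0,0],[0,0,0],0],[[0,0,0],[0,0,0],0]]'
python3 - <<'E'
from h import *
show([-.03,0,.14])
im=optics.get_image("scene")
cv2.imwrite("pics/s1.png",cv2.resize(im[150:350,180:420],None,fx=3,fy=3)[:,:,::-1])
E
```

```text
time: 9.73
eef_pos: [0.5541, 0.0712, 0.1477]
tcp_rot: [3.113, -0.402, 0.008]
wrist_force: [0.7, -0.1, -0.6]
finger_gap: 0.0002
t 9.7333 tcp [0.5541 0.0712 0.1477] box [-67.    4.6 147.7] F [ 0.73 -0.06 -0.62] gap 0.0002
tool axes in box
 [[ 1.    -0.006  0.006]
 [-0.006 -1.    -0.002]
 [ 0.006  0.002 -1.   ]]
tool shift to [-0.03, 0, 0.14] [0.037  0.0044 0.0079]
y-left/down 0 [ 0.002 -0.006 -0.006] quarter 0 [-0.003 -0.006  1.565] y-left/down 1 [-0.009 -0.004  3.135] quarter 1 [ 0.006 -0.003 -1.577] [-0.14  0.53 -0.1   1.87  0.08  0.75 -2.1 ]
```

View pics/s1.png

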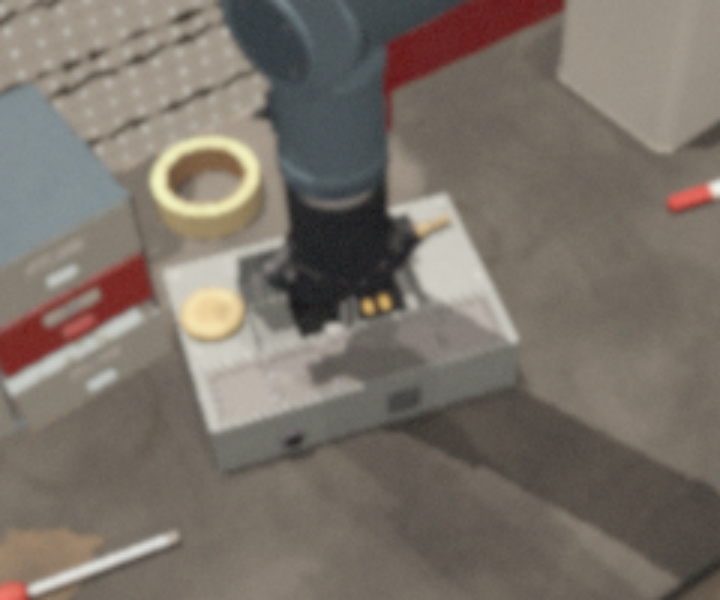

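The lid is up, with the bay and battery terminals visible at about (375,302). The gold lid and plug are undisturbed. Now the push, in box +x.

```bash
python3 -m pendant '[[[0.01,0,0.007],[0,0,0],0],[[0.014,0,0],[0,0,0],0],[[0.014,0,0],[0,0,0],0],[[0.014,0,0],[0,0,0],0],[[0.012,0,0],[0,0,0],0],[[0.012,0,0],[0,0,0],0],[[0.01,0,0],[0,0,0],0]]'
python3 -m pendant '[[[0.01,0,0],[0,0,0],0],[[0.01,0,0],[0,0,0],0],[[0.01,0,0],[0,0,0],0],[[0.008,0,0],[0,0,0],0],[[0,0,0],[0,0,0],0]]'
python3 - <<'E'
from h import *
show([.055,0,.14])
cv2.imwrite("pics/w2.png",optics.get_image("wrist")[:,:,::-1])
E
```

```text
time: 10.37
eef_pos: [0.643, 0.062, 0.1357]
tcp_rot: [-3.117, 0.377, -0.002]
wrist_force: [-0.1, 0.9, 1.0]
finger_gap: 0.0001
time: 10.78
eef_pos: [0.6681, 0.0624, 0.1301]
tcp_rot: [3.119, -0.364, -0.068]
wrist_force: [1.0, -0.7, -0.9]
finger_gap: -0.0003
t 10.7833 tcp [0.6681 0.0624 0.1301] box [ 45.6  24.3 130.1] F [ 1.02 -0.68 -0.87] gap -0.0003
tool axes in box
 [[ 0.999  0.019 -0.043]
 [ 0.018 -1.    -0.007]
 [-0.043  0.006 -0.999]]
tool shift to [0.055, 0, 0.14] [ 0.0085  0.0246 -0.0102]
y-left/down 0 [0.006 0.043 0.018] quarter 0 [0.039 0.029 1.589] y-left/down 1 [-0.067  0.01  -3.122] quarter 1 [-0.029  0.039 -1.552] [-0.09  0.74 -0.09  1.52  0.06  0.93 -2.01]
```

View pics/w2.png

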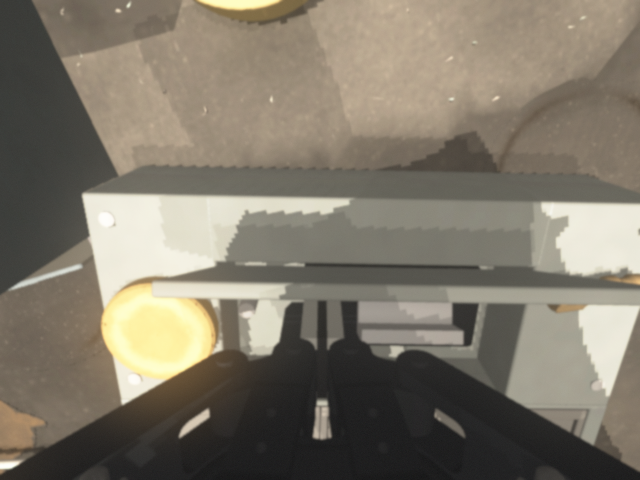

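The wrist view shows the lid about upright, its edge along row ~290 and the fingers just behind it. I'll keep pushing.

```bash
python3 -m pendant '[[[0.008,0.005,0],[0.003,0.02,0.009],0],[[0.008,0.005,-0.002],[0.003,0.02,0.009],0],[[0.008,0.004,0],[0,0,0],0],[[0.008,0,0],[0,0,0],0],[[0,0,0],[0,0,0],0],[[0,0,0],[0,0,0],0]]'
python3 - <<'E'
from h import *
show([.055,0,.14])
cv2.imwrite("pics/w3.png",optics.get_image("wrist")[:,:,::-1])
E
```

```text
time: 11.33
eef_pos: [0.669, 0.0664, 0.128]
tcp_rot: [-3.11, 0.359, 0.116]
wrist_force: [0.0, -0.1, 0.2]
finger_gap: 0.0001
t 11.3333 tcp [0.669  0.0664 0.128 ] box [ 45.4  28.4 128. ] F [ 0.04 -0.1   0.16] gap 0.0001
tool axes in box
 [[ 0.997  0.021 -0.074]
 [ 0.021 -1.    -0.001]
 [-0.074 -0.    -0.997]]
tool shift to [0.055, 0, 0.14] [ 0.008   0.0285 -0.0126]
y-left/down 0 [0.    0.074 0.021] quarter 0 [0.059 0.058 1.591] y-left/down 1 [-1.160e-01  1.000e-03 -3.119e+00] quarter 1 [-0.058  0.059 -1.549] [-0.09  0.76 -0.1   1.49  0.05  0.97 -2.  ]
```

View pics/w3.png

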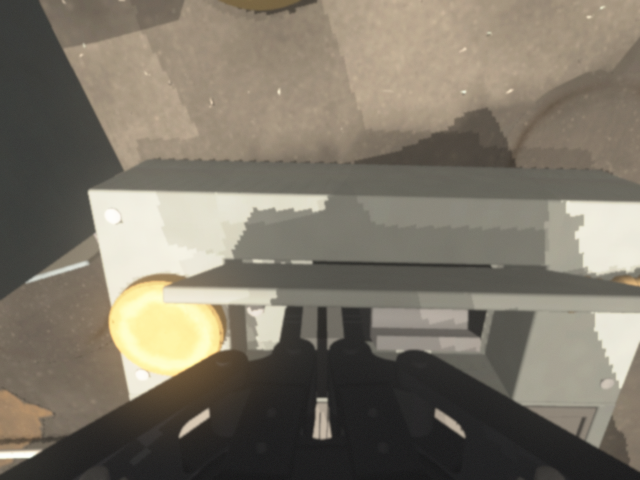

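The tool is stuck at box x = 45 with no wrist force, so something may be blocking the arm higher up. I'll check the scene and the joint torques.

```bash
python3 - <<'E'
from h import *
s=manip.observe(); print(s["joint_pos"].round(3),s["qvel"].round(3),s["joint_efforts"].round(1),s["wrist_torque"].round(2))
a=optics.get_image("scene")[60:330,170:450]; b=optics.get_image("top")[60:330,170:450]
cv2.imwrite("pics/st.png",cv2.resize(np.hstack([a,b]),None,fx=1.42,fy=1.42,interpolation=cv2.INTER_CUBIC)[:,:,::-1])
E
```

```text
[-0.086  0.756 -0.104  1.489  0.051  0.968 -1.995] [ 0.003  0.003  0.005 -0.002  0.003 -0.024 -0.001] [  1.2 -67.1   0.  -22.8  -0.    0.5  -0. ] [-0.02 -0.07 -0.02]
```

View pics/st.png

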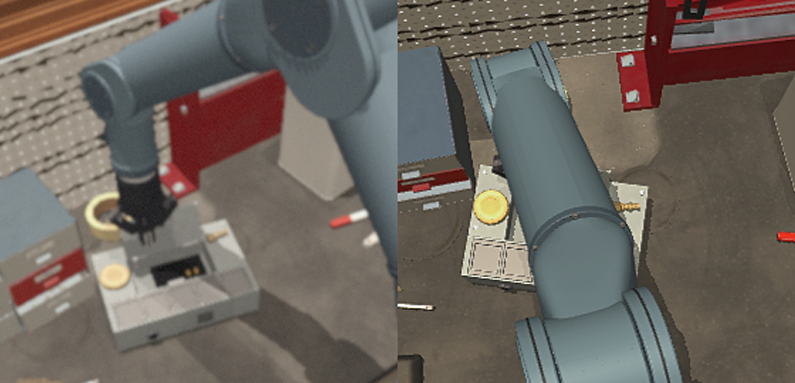

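```bash
python3 -m pendant '[[[0.008,0,0],[0,0,0],0]]' >/dev/null; cat > o.py <<'E'
from h import *
s=manip.observe(); print(s["joint_pos"].round(3),s["qvel"].round(3),s["joint_efforts"].round(1),s["wrist_torque"].round(2)); show()
E
python3 o.py;  python3 -m pendant '[[[0.008,0,0],[0,0,0],0]]' >/dev/null;python3 o.py
```

```text
[-0.084  0.767 -0.104  1.47   0.049  0.99  -1.991] [ 0.019  0.143 -0.012 -0.26  -0.035  0.349  0.059] [  3.7 -50.6   4.6 -33.4   3.  -14.9   0. ] [ 0.29 10.02 -0.02]
t 11.5667 tcp [0.6715 0.0654 0.1271] box [ 48.2  28.1 127.1] F [-43.79   0.92  43.62] gap -0.0003
tool axes in box
 [[ 0.996  0.021 -0.087]
 [ 0.021 -1.    -0.004]
 [-0.087  0.002 -0.996]]
y-left/down 0 [0.003 0.087 0.021] quarter 0 [0.071 0.066 1.591] y-left/down 1 [-0.136  0.005 -3.118] quarter 1 [-0.066  0.071 -1.549] [-0.08  0.77 -0.1   1.47  0.05  0.99 -1.99]
[-0.082  0.777 -0.105  1.45   0.046  1.019 -1.986] [ 0.018  0.127 -0.014 -0.226 -0.037  0.315  0.051] [  2.4 -51.    3.2 -31.    2.3 -12.1   0.2] [ 0.16  7.97 -0.1 ]
t 11.65 tcp [0.6717 0.0654 0.1273] box [ 48.4  28.1 127.3] F [-35.86   0.65  38.22] gap 0.0002
tool axes in box
 [[ 0.994  0.023 -0.106]
 [ 0.022 -1.    -0.009]
 [-0.107  0.006 -0.994]]
y-left/down 0 [0.007 0.107 0.022] quarter 0 [0.09  0.078 1.591] y-left/down 1 [-0.166  0.011 -3.115] quarter 1 [-0.078  0.089 -1.547] [-0.08  0.78 -0.11  1.45  0.05  1.02 -1.99]
```

A wrist force of −44 N in x and +44 N in z at the tip, with the finger front at x ≈ 59 mm, would fit a lid already at its 1.95 rad stop. I'll back off and check the lid angle by projection.

```bash
python3 -m pendant '[[[-0.015,0,0],[0,0,0],0],[[-0.03,0,0],[0,0.03,0],0],[[-0.03,0,-0.01],[0,0.03,0],0],[[-0.03,0,-0.03],[0,0.03,0],0],[[-0.02,0,-0.03],[0,0,0],0],[[0,0,-0.03],[0,0,0],0],[[0,0,-0.03],[0,0,0],0],[[0,0,0],[0,0,0],0],[[0,0,0],[0,0,0],0]]'
python3 - <<'E'
from h import *
show()
c=optics.calibration("wrist"); im=optics.get_image("wrist")[:,:,::-1].copy()
for th,col in ((1.57,(0,255,0)),(1.95,(0,0,255)),(0,(255,0,0))):
    P=np.array([boxw([.046-r*np.cos(th),y,.07+r*np.sin(th)]) for r,y in ((0,.075),(.08,.075),(.08,-.075),(0,-.075))])
    q=cv2.projectPoints(P,c["rvec"],c["tvec"],c["K"],None)[0]; print(th,q[:,0].round().tolist())
    cv2.polylines(im,[q.astype(int)],True,col,1)
cv2.imwrite("pics/w4.png",im)
E
```

```text
time: 12.4
eef_pos: [0.5514, 0.0961, 0.2686]
tcp_rot: [3.118, -0.355, -0.019]
wrist_force: [0.1, -0.3, -0.6]
finger_gap: -0.0002
t 12.4 tcp [0.5514 0.0961 0.2686] box [-75.8  28.  268.6] F [ 0.07 -0.32 -0.62] gap -0.0002
tool axes in box
 [[ 1.     0.024 -0.012]
 [ 0.024 -1.    -0.005]
 [-0.012  0.005 -1.   ]]
y-left/down 0 [0.005 0.012 0.024] quarter 0 [0.013 0.005 1.595] y-left/down 1 [-0.018  0.008 -3.118] quarter 1 [-0.005  0.013 -1.547] [-0.16  0.38 -0.12  1.75  0.05  1.02 -2.09]
1.57 [[259.0, 35.0], [237.0, 12.0], [521.0, 20.0], [468.0, 40.0]]
1.95 [[259.0, 35.0], [237.0, -51.0], [526.0, -42.0], [468.0, 40.0]]
0 [[259.0, 35.0], [262.0, 148.0], [453.0, 152.0], [468.0, 40.0]]
```

View pics/w4.png

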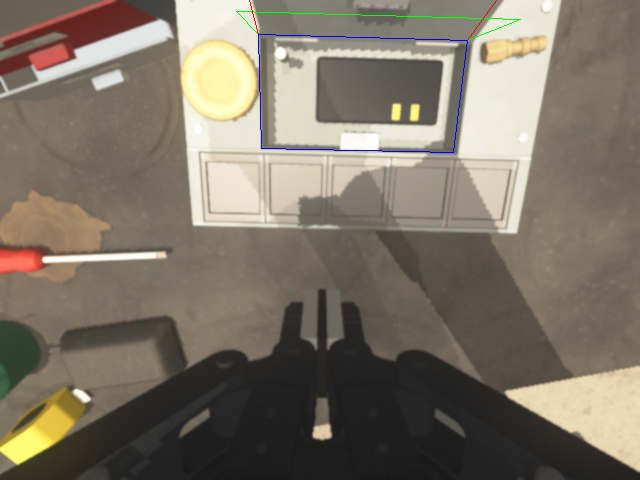

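The wrist view shows the lid along the red 1.95 rad outline, well past the green upright one. The battery is centred in the bay, the gold lid (218,80) and plug (513,49) are in their places, and the arm is clear at 0 N.

```bash
python3 -c "
from rig import manip
print(manip.hand_in())"
```

```text
the job is handed in; nothing more can be done
None
```

I handed the job in at about 12.5 s with the lid open. The hand-in gives no verdict, and I had no direct reading of the lid or release joints.

- **Finding the catch:** I pressed all five pads from right to left. The pads at −100, −50, 0 and +50 mm were rigid, all at the same height. The +100 mm pad sank 8 mm and bottomed out, and the lid popped up.
- **Opening the lid:** I pushed the lid over from the robot's side with the shut fingertips. It reached its stop sooner than I expected, so I kept pressing against the stop. One reading there was about 44 N back and 44 N up at the wrist, roughly 62 N in all, which is under the 120 N limit. The load seemed to be on the fingertips, but I could not rule out part of it on the gripper's body, where the limit is 40 N.
- **Last checks:**
  - In the final wrist picture the lid's sides lie along the projected 1.95 rad outline. Its free edge was outside the frame, so I did not see the whole lid.
  - The battery, gold lid and plug looked undisturbed, and the arm was clear of everything with about 0 N on the wrist.
  - The catch pad should be back up, since the finger left it and it looks level with the others, but I did not measure that.
  - The arm never went near the bench items. I saw the screwdriver lying undisturbed in the last picture; the marker and feeler gauge were outside it.

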